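# Serve a bread roll with the tongs

### The job

Grip the kitchen tongs lying on their white rest, lift them off it, close their jaws on the small round bread roll on the wooden board and carry it to the white bread plate. Finish while still holding: the tongs stay gripped and the roll stays pinched between the jaws, held still about 10 cm above the middle of the plate, nothing put down or let go. Do not touch the roll with the gripper fingers, and leave the long roll and the two glasses where they stand.

Things in the scene. Friction and masses are not known exactly. Their poses are not given: they have to be found in the camera images.
- tongs: Sprung steel kitchen tongs, 120 g, balanced at the grip point, 239 mm from pivot to jaw ends (a pull ring reaches 36 mm behind the pivot). They lie flat: arms side by side, closing sideways. Origin on the pivot at the rear, at mid-height; x towards the jaws, y across, z up. Arms 18 mm tall, jaws 22 mm. A grip of 30 to 50 N on the sleeves holds tongs and roll well.
- tongs_grip (a point): Place to grip, from above, fingers closing along the tongs' y: midway between the two black rubber sleeves (76 mm long, 24 mm tall) at mid-height, 100 mm ahead of the pivot. On the rest it is 45 mm above the bench; 28 mm are free below the sleeves, 60 mm along the tongs either way to the rest's cross walls. Axes as tongs.
- tongs_tip (a point): Midway between the jaws at mid-height, 210 mm ahead of the pivot, 110 mm ahead of tongs_grip: bring it to the roll's middle, e.g. straight down over the roll. Flat jaws 61 mm long (178 to 239 mm from the pivot). Open, they are 82 mm apart inside. Axes as tongs.
- tongs_left: The tongs' arm on the +y side; origin on the pivot, axes as tongs when open. Open, the tongs are 59 mm wide over the sleeves at tongs_grip. Springs hold them open: closing starts at about 10 N at the sleeves and takes about 12 N at the roll's width. Both arms move alike.
- tongs_right: The tongs' arm on the -y side, as tongs_left. Each mm off the width over the sleeves takes about 2.1 mm off the jaw gap: about 53 mm over the sleeves (jaw gap 68 mm) carries them open, level and firm enough; at about 44 mm the jaws meet the 50 mm roll and are then parallel.
- rest: White tongs rest fixed to the bench: base plate 200 x 120 x 5 mm with two cross walls 6 mm thick and 36 mm high, 75 mm behind and 65 mm ahead of its origin along x, on which the tongs lie, tongs_grip above the origin. Origin at the centre of its underside on the bench.
- board: Wooden bread board fixed to the bench, 200 mm square, 30 mm thick. Origin at the centre of its underside.
- roll: Small round bread roll, 50 mm in diameter and 47 mm tall, domed top with a cross cut, upright sides from 10 to 34 mm above its underside, 30 to 65 g, rigid. Stands loose on the board's part nearer the robot. Origin at the centre of its underside, z up.
- roll_mid (a point): The roll's middle, 23 mm above the centre of its underside.
- plate: White round bread plate fixed to the bench, 150 mm in diameter, rim 18 mm high. Origin at the centre of its underside, on the bench.
- long_roll: Bystander: long oval bread roll, 120 mm long (its y), 46 mm wide, 44 mm tall, lying across the far part of the board. Origin under its centre.
- glass_a: Bystander: clear tumbler, 68 mm in diameter, 95 mm tall, standing to the left of the work (+y). Origin under its centre.
- glass_b: Bystander: second tumbler like glass_a, to the right of the work (-y).
Things that resemble listed ones, but are neither listed nor needed, are in the scene too. There is more than one size of the plate; the job needs the middle-sized.

How it is judged:
By the outcome, as a careful person would: the job done as asked, in the order asked, and still so for the second after the job is handed in, while the arm keeps its last pose, push and grip.
It also fails if it takes over 51 s, if anything falls off the work surface, if the arm or the gripper's body presses on something with over 40 N, if the wrist force passes 120 N, or if a joint passes its speed limit or range.

### The arm

A 6-joint arm with a two-finger parallel gripper is mounted at the origin on the work surface. World frame = base frame: x ahead of the robot, y to its left, z up, the work surface at z = 0. Lengths are in mm, angles in rad, forces in N, time in s.
With the tool pointing down it reaches from about 375 to 975 mm from the base axis. Payload 3.8 kg.
Tool frame: the origin (TCP) lies midway between the tips of the shut fingers; the grasp point (between the pads) lies 19 mm behind it; y points along the fingers, x is the direction in which the jaws open and shut, and the axes are right-handed (so a half turn about y gives the same grasp; the last joint's range is limited). The gripper opens to 85 mm and grips with 20 to 120 N. Pads are 22 mm wide; open, the fingers measure 114 mm over their backs; the gripper's body (76 mm by 85 mm) begins 54 mm behind the grasp point. The pads swing forward as they close: fully open they stand 13 mm farther back than shut.
Start: joints at [-1.242, 0.264, 1.604, -0, 1.274, -0.037], TCP at [241.439, -630.337, 231.28] pointing down, gripper open.
Joint ranges: [-2.63, 2.63], [-0.94, 2.18], [0.31, 2.57], [-1.31, 4.45], [0, 2.66], [-2.55, 2.55]. Speed limits (rad/s): [2.57, 2.57, 3.14, 3.14, 3.14, 3.14].

### API

Orientations are given as a rotation vector (axis times angle).
In Python, from station import * gives the robot as it stands.
- The arm moves only by the tool step_arm, never from a script. Its argument "motion" is a list that holds one entry, the list of rows, each a list of 7 numbers: the opening in per cent of the stroke, from 0 (shut) to 100 (fully open), then the shift along the tool's x, y, z in cm, then the turn, a rotation vector about the tool's x, y, z in rad. In form: [[[gripper, dx, dy, dz, wx, wy, wz], ...]]. A call has exactly 8 rows; each row shifts and turns the commanded pose from where the row before left it, along the tool's axes as they then stand; what a row does not reach is not made up. A row lasts 1/8 s, in which the tool goes at most 62.5 mm and 10.7 degrees, less where a joint would pass 70% of its speed; a pose out of reach is approached as far as the arm can. A call is refused whole if a number of a shift passes 6.25 or a number of a turn 0.188, either way. A call with a gripper value outside its range is refused whole. The fingers move at their own pace and stop on an object; "newtons" is the grip in N (left out, the last holds). Time passes only in rows, so rows that do not move let the fingers close, or fill a call up. It gives the time, the measured TCP pose, the force and the opening at its end, in the units of the state.
- read_state(): the state, without advancing time (a new reading comes with each control period).
- camera(name): name is "scene" or "top" or "wrist"; returns a dict with "image" (384x512x3 uint8, blue, green, red), "K" (3x3 intrinsics, pixels), "world_to_cam" (4x4, takes a point from world to camera coordinates). Camera axes: x right, y up, looking along -z (the intrinsics and any distortion apply to the point x, -y, -z); pixel columns grow to the right and rows downward; lengths in mm; the calibration is good to about 2 mm. A picture is of the moment at which its call begins. There is no depth.
- close_job(): hands the job in, once; it reports no verdict.
The state is a dict: "clock": time; "joint_pos": joint angles; "qd": joint speeds; "joint_torque": joint torques, N m; "tcp_pos": TCP position; "eef_rot": TCP orientation; "wrist_force": force on the tool from outside, world axes, zero at the start; "ft_torque": the same for the moment, N m; "grip_width": finger opening in mm.
Only numpy, scipy, OpenCV 4.12 (cv2) and the standard library are available. Lean on these libraries where they do the work, as an engineer would, in place of code of your own. Each camera call takes 0.05 s, during which the arm holds its last target.

## Working session

There is one attempt and no reset: what is moved stays moved. The work goes in short steps, Python scripts to look and compute and a tool call to move; the robot and the scene stay as the last step left them, time stands still between calls to the robot, and variables do not carry over. Pictures are saved under pics/ and viewed, and the job is handed in when it is done.

Besides the shell and the picture viewer there is one more tool, called after "Call:" in YAML: its name, and indented under it one key for each argument. step_arm: Moves the arm, as the interface text tells. Its arguments: {"type":"object","properties":{"motion":{"type":"array","items":{"type":"array","items":{"type":"array","items":{"type":"number"}}}},"newtons":{"type":"number"}},"required":["motion"]}

```bash
mkdir -p pics; ls; python3 - <<'E'
from station import *
import cv2,numpy as np
s=read_state();print(s)
for n in("scene","top","wrist"):
    c=camera(n);cv2.imwrite(f"pics/{n}0.png",c["image"]);np.savez(f"pics/{n}0.npz",K=c["K"],T=c["world_to_cam"]);print(n,c["K"].round(1).tolist(),c["world_to_cam"].round(3).tolist(),[k for k in c])
E
```

```text
pics
{'clock': 0.0, 'joint_pos': array([-1.24193836e+00,  2.64762080e-01,  1.60534830e+00, -5.47110809e-06,
        1.27368060e+00, -3.69049510e-02]), 'qd': array([-1.02537283e-03,  3.26785444e-04, -1.13697253e-03,  9.29412683e-04,
       -7.87709785e-04,  6.19544931e-05]), 'joint_torque': array([-1.85608384e-03, -5.15124500e+01, -3.67314649e+01, -3.65764836e-04,
        1.30860167e-02, -1.58274776e-05]), 'tcp_pos': array([ 241.18535996, -629.67851629,  229.96987192]), 'eef_rot': array([-1.35898564,  0.93696102, -0.93404391]), 'wrist_force': array([ 0.07240633,  0.41068512, -0.24972695]), 'ft_torque': array([ 0.03005237, -0.03426558, -0.03781816]), 'grip_width': 85.23825558597663}
scene [[395.9, 0.0, 252.8], [0.0, 395.9, 200.4], [0.0, 0.0, 1.0]] [[0.835, 0.55, 0.011, -438.13], [-0.344, 0.506, 0.791, 115.914], [0.429, -0.665, 0.612, -1652.226], [0.0, 0.0, 0.0, 1.0]] ['image', 'K', 'world_to_cam']
top [[396.1, 0.0, 252.8], [0.0, 396.1, 195.4], [0.0, 0.0, 1.0]] [[0.16, -0.987, 0.004, -65.591], [0.965, 0.158, 0.208, -544.331], [-0.205, -0.03, 0.978, -1086.444], [0.0, 0.0, 0.0, 1.0]] ['image', 'K', 'world_to_cam']
wrist [[276.6, 0.0, 256.7], [0.0, 276.6, 193.6], [0.0, 0.0, 1.0]] [[0.357, -0.934, -0.002, -674.172], [0.893, 0.342, -0.293, 37.677], [0.274, 0.103, 0.956, -379.741], [0.0, 0.0, 0.0, 1.0]] ['image', 'K', 'world_to_cam']
```

View pics/scene0.png

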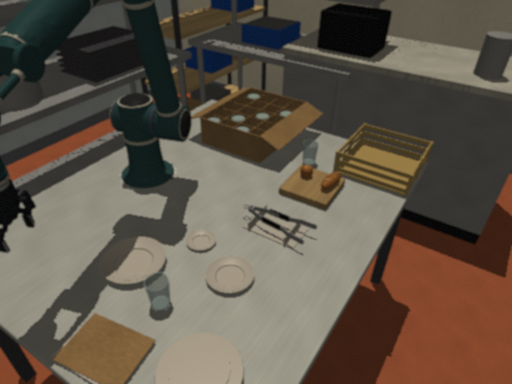

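View pics/top0.png

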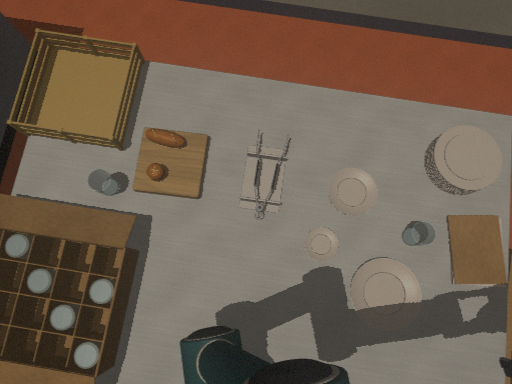

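View pics/wrist0.png

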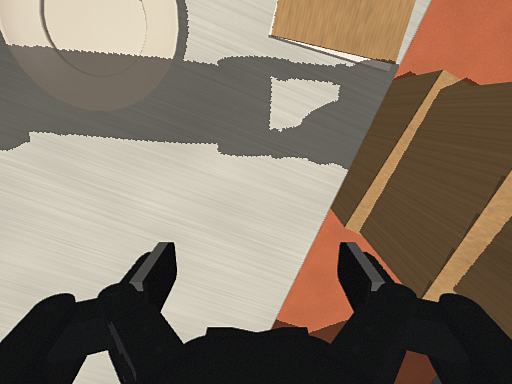

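Top view: tongs near (262,175), small roll (156,172), board (172,163). The plate candidates are at (354,190), (322,243) and (386,290). I'll crop in and measure next.

```bash
cat > h.py <<'E'
import numpy as np,cv2
def load(n): 
    d=np.load(f"pics/{n}.npz");return d["K"],d["T"],cv2.imread(f"pics/{n}.png")
def ray(K,T,u,v):
    d=np.array([(u-K[0,2])/K[0,0],-(v-K[1,2])/K[1,1],-1.0]);R=T[:3,:3]
    return -R.T@T[:3,3],R.T@d
def onz(K,T,u,v,z):
    o,d=ray(K,T,u,v);return o+d*(z-o[2])/d[2]
def proj(K,T,p):
    c=T[:3,:3]@np.asarray(p,float)+T[:3,3];return np.array([K[0,0]*c[0]/-c[2]+K[0,2],K[1,1]*-c[1]/-c[2]+K[1,2]])
E
python3 - <<'E'
from h import *
K,T,im=load("top0")
cv2.imwrite("pics/top_tongs.png",cv2.resize(im[120:225,235:305],None,fx=5.5,fy=5.5,interpolation=cv2.INTER_CUBIC))
cv2.imwrite("pics/top_board.png",cv2.resize(im[115:210,80:220],None,fx=5.5,fy=5.5,interpolation=cv2.INTER_CUBIC))
cv2.imwrite("pics/top_plate.png",cv2.resize(im[155:330,290:430],None,fx=3.4,fy=3.4,interpolation=cv2.INTER_CUBIC))
for n,u,v,z in[("plate?",354,190,15),("plate2",322,243,10),("plate3",386,290,15),("roll",156,172,53),("grip",266,177,45),("pl",329,190,18),("pr",379,190,18)]:print(n,onz(K,T,u,v,z).round(1))
E
```

```text
plate? [ 622.1 -273.6   15. ]
plate2 [ 449.4 -199.1   10. ]
plate3 [ 345.4 -395.5   15. ]
roll [572.2 314.4  53. ]
grip [611.4  -6.3  45. ]
pl [ 609.2 -198.9   18. ]
pr [ 633.4 -347.1   18. ]
```

View pics/top_tongs.png

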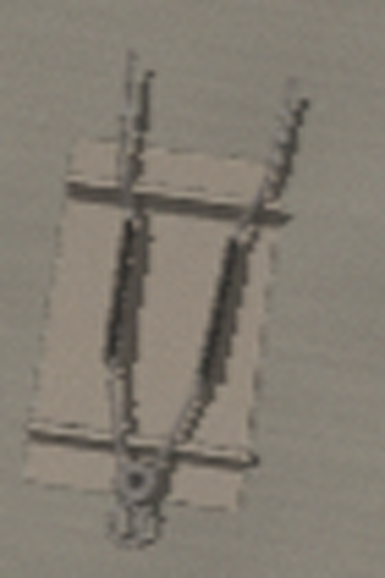

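View pics/top_board.png

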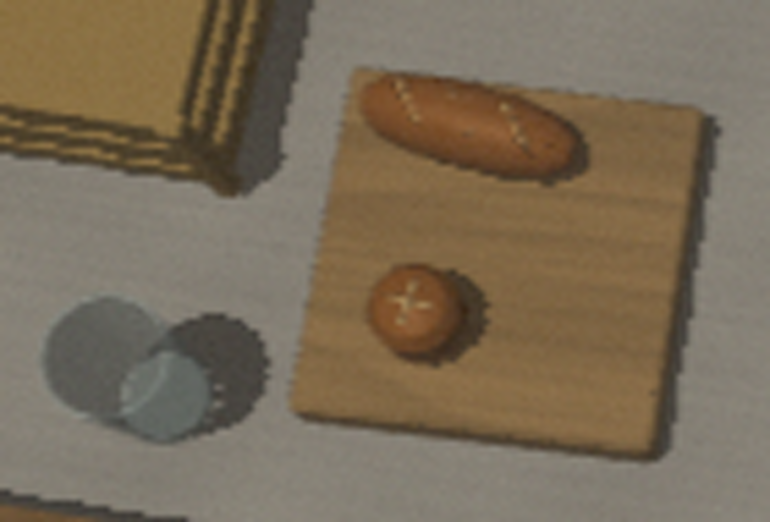

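View pics/top_plate.png

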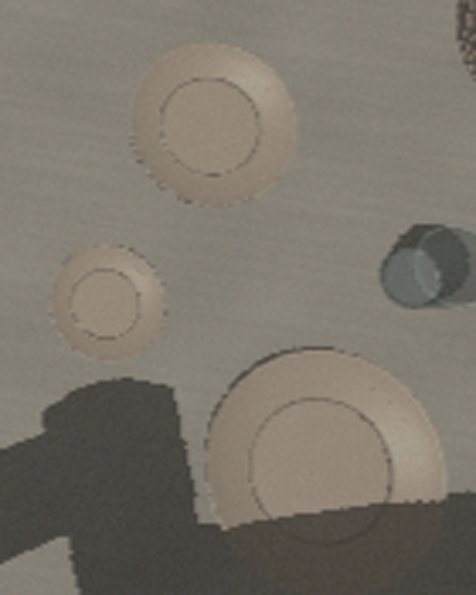

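The plate at (354,190) spans about 150 mm, so it's the middle-sized one. Next I need coarse tongs pose from the pivot at (260,207.5) and the jaw tips at (259,130) and (288.5,135), plus the board, glass and roll.

```bash
python3 - <<'E'
from h import *
from scipy.spatial.transform import Rotation as Ro
from station import *
K,T,im=load("top0")
f=lambda x,y:(235+x/5.5,120+y/5.5)
g=lambda x,y:(80+x/5.5,115+y/5.5)
P=onz(K,T,*f(137,482),54);L=onz(K,T,*f(133,55),54);R=onz(K,T,*f(293,85),54)
d=(L+R)/2-P;print("pivot",P,"L",L,"R",R,"gap",np.linalg.norm(L-R),"len",np.linalg.norm(d),"yaw",np.arctan2(d[1],d[0]))
u=d/np.linalg.norm(d);print("grip",P+100*u, L-u*139)
# sleeves mid tops z=57
S=[onz(K,T,*f(*q),57) for q in((131,225),(117,355),(240,240),(210,380))];print("sleeves",np.round(S,1),np.mean(S,0))
C=[onz(K,T,*f(*q),5) for q in((72,142),(275,160),(240,510),(25,480))];print("rest corners",np.round(C,1),np.mean(C,0))
B=[onz(K,T,*g(*q),30) for q in((352,70),(702,108),(655,455),(293,412))];print("board",np.round(B,1),np.mean(B,0))
hsv=cv2.cvtColor(im,cv2.COLOR_BGR2HSV)
m=cv2.inRange(hsv,(0,110,60),(16,255,255));m[:, :130]=0;m[:,215:]=0;m[:120]=0;m[210:]=0
n,l,st,c=cv2.connectedComponentsWithStats(m)
for i in range(1,n):
    if st[i,4]>30:print(st[i],c[i],onz(K,T,*c[i],56))
for q in((165,395),(105,355)):print("glass",onz(K,T,*g(*q),0),onz(K,T,*g(*q),95))
print(-T[:3,:3].T@T[:3,3])
s=read_state();print(Ro.from_rotvec(s["eef_rot"]).as_matrix().round(3))
Ks,Ts,_=load("scene0")
for n,p in dict(grip=(P+L*0)).items() if 0 else []:pass
for p in [(P+100*u)-[0,0,9],[572,314,53],[622,-273,5]]:print(proj(Ks,Ts,p))
E
```

```text
pivot [516.26985034  -2.98842622  54.        ] L [749.61751259  36.23009337  54.        ] R [746.62209142 -52.4062951   54.        ] gap 88.68698838214019 len 231.90603003572122 yaw -0.021992035936164993
grip [616.24566884  -5.18745254  54.        ] [610.65112489  39.28673996  54.        ]
sleeves [[653.1  22.   57. ]
 [581.3  18.1  57. ]
 [654.3 -36.8  57. ]
 [575.8 -32.4  57. ]] [616.13659714  -7.26726468  57.        ]
rest corners [[711.7  64.1   5. ]
 [719.7 -50.5   5. ]
 [518.9 -60.4   5. ]
 [516.4  57.9   5. ]] [616.69227576   2.76289263   5.        ]
board [[709.1 386.9  30. ]
 [718.7 190.3  30. ]
 [521.1 179.1  30. ]
 [512.9 375.9  30. ]] [615.44080655 283.03129778  30.        ]
[145 128  45  22 553] [165.14466546 137.47739602] [680.18541328 309.03212259  56.        ]
[142 163  24  23 268] [155.01492537 172.03358209] [570.96140459 316.31930109  56.        ]
glass [ 5.16167258e+02  4.57999837e+02 -2.27373675e-13] [499.73917928 420.10136321  95.        ]
glass [533.05858459 496.20305922   0.        ] [515.26599196 455.21845445  95.        ]
[ 312.80401989  -11.14550253 1176.00532282]
[[ 0.358 -0.001  0.934]
 [-0.934  0.002  0.358]
 [-0.002 -1.     0.   ]]
[274.43979621 218.69248331]
[306.00845747 170.28710994]
[230.14845297 276.85005916]
```

Coarse grip point is about (616,-5), with tongs yaw near 0. Moving over the tongs, I'll start with translation at constant height.

Call:
step_arm:
  motion:
    - [[100, -3.7, 0, 4.75, 0, 0, 0], [100, -3.7, 0, 4.75, 0, 0, 0], [100, -3.7, 0, 4.75, 0, 0, 0], [100, -3.7, 0, 4.75, 0, 0, 0], [100, -3.7, 0, 4.75, 0, 0, 0], [100, -3.7, 0, 4.75, 0, 0, 0], [100, -3.7, 0, 4.75, 0, 0, 0], [100, -3.7, 0, 4.75, 0, 0, 0]]
  newtons: 20

```text
clock: 1.15
tcp_pos: [491.0, -216.2, 231.2]
eef_rot: [-1.36, 0.936, -0.936]
wrist_force: [0.6, -0.1, -0.9]
grip_width: 85.1
```

```bash
cat >> h.py <<'E'
def dl(s,target,yaw):
    "remaining shift in tool axes now (cm) and turn about tool y"
    from scipy.spatial.transform import Rotation as Ro
    R=Ro.from_rotvec(s["eef_rot"]).as_matrix()
    c,n=np.cos(yaw),np.sin(yaw)
    Rt=np.array([[n,0,c],[-c,0,n],[0,-1,0]])
    d=np.asarray(target)-s["tcp_pos"]
    return (R.T@d/10).round(2),(Rt.T@d/10).round(2),Ro.from_matrix(R.T@Rt).as_rotvec().round(3)
E
python3 - <<'E'
from h import *
from station import *
s=read_state();print(s["clock"],s["tcp_pos"],s["joint_pos"].round(3),s["wrist_force"].round(1))
print(dl(s,[600,-5,190],-0.005))
E
```

```text
1.15 [ 490.99844634 -216.15402075  231.17285664] [-4.61e-01  1.00e-03  1.90e+00 -0.00e+00  1.24e+00  7.44e-01] [ 0.6 -0.1 -0.9]
(array([-15.82,   4.12,  17.73]), array([-21.17,   4.12,  10.79]), array([-0.   ,  0.371,  0.   ]))
```

Call:
step_arm:
  motion:
    - [[100, -3.8, 1.0, 4.8, 0, 0, 0], [100, -3.8, 1.0, 4.8, 0, 0, 0], [100, -3.8, 1.0, 4.8, 0, 0, 0], [100, -3.8, 1.0, 4.8, 0, 0, 0], [100, 0, 0, 0, 0, 0.124, 0], [100, 0, 0, 0, 0, 0.124, 0], [100, 0, 0, 0, 0, 0.124, 0], [100, 0, 0, 0, 0, 0, 0]]

```text
clock: 2.15
tcp_pos: [615.1, -7.2, 190.9]
eef_rot: [-1.208, 1.213, -1.212]
wrist_force: [0.5, 0.3, -0.5]
grip_width: 85.3
```

```bash
python3 - <<'E'
from h import *
from station import *
s=read_state();print(s["clock"],s["tcp_pos"],s["joint_pos"].round(3),s["wrist_force"].round(1))
c=camera("wrist");cv2.imwrite("pics/wrist1.png",c["image"]);np.savez("pics/wrist1.npz",K=c["K"],T=c["world_to_cam"])
T=c["world_to_cam"];print(-T[:3,:3].T@T[:3,3])
E
```

```text
2.15 [615.07951681  -7.24829072 190.85556619] [-0.052  0.18   1.781 -0.     1.181  1.523] [ 0.5  0.3 -0.5]
[690.10827428  -7.90551855 333.34518534]
```

View pics/wrist1.png

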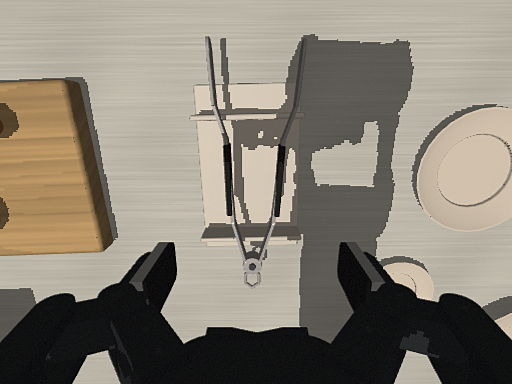

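Wrist view: the tongs are clear, with the pivot at (252,267), jaw tips at (208,38) and (303,38), and sleeves at about (228,180) and (279,180). The board is left and the middle plate right at (475,170). Extracting sleeves by mask, and the roll too.

```bash
python3 - <<'E'
from h import *
K,T,im=load("wrist1")
m=cv2.inRange(im.max(2),0,45);m[:135]=0;m[225:]=0;m[:,:215]=0;m[:,290:]=0
n,l,st,c=cv2.connectedComponentsWithStats(m)
S=[]
for i in range(1,n):
    if st[i,4]>60:
        ys,xs=np.nonzero(l==i);a,b=ys.min(),ys.max()
        # ends
        e=[(xs[(ys-a)<6].mean(),a),(xs[(b-ys)<6].mean(),b)]
        w=[onz(K,T,*q,51) for q in e]
        print(st[i],c[i],[x.round(1) for x in w],np.linalg.norm(w[0]-w[1]));S+=w
S=np.array(S);print("mean",S.mean(0))
P=onz(K,T,252,267,54);L=onz(K,T,208,38,52);R=onz(K,T,303.5,38,52);d=(L+R)/2-P;print(P,L,R,np.linalg.norm(d),np.arctan2(d[1],d[0]),P+d/np.linalg.norm(d)*100, (L+R)/2-d/np.linalg.norm(d)*139)
# plate
hsv=cv2.cvtColor(im,cv2.COLOR_BGR2HSV)
cv2.imwrite("pics/w1z.png",cv2.resize(im[25:290,180:330],None,fx=2.2,fy=2.2,interpolation=cv2.INTER_CUBIC))
E
```

```text
[224 139   8  77 415] [227.99518072 175.45060241] [array([661. ,  20.6,  51. ]), array([579. ,  22.5,  51. ])] 82.00232108778876
[275 144  10  73 417] [279.18705036 177.76258993] [array([655.7, -32.5,  51. ]), array([577.5, -29.2,  51. ])] 78.22825040205947
mean [618.28440167  -4.62559381  51.        ]
[515.92864237  -1.63034328  54.        ] [751.51038728  35.89076524  52.        ] [751.05068902 -50.73807137  52.        ] 235.43168284331892 -0.024610552163337074 [615.89475268  -4.09106128  53.15049666] [612.32764482  -4.00325506  53.18080964]
```

View pics/w1z.png

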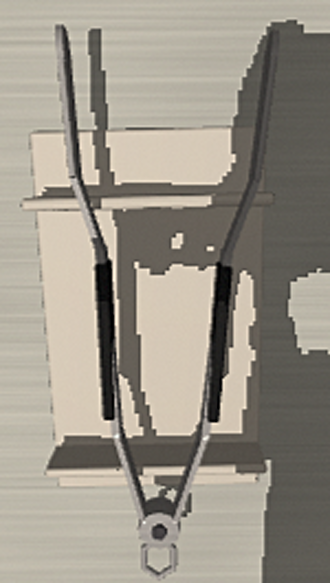

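Grip ≈ (616,-4), yaw ≈ -0.024. Descending to TCP z ≈ 23 with the gripper open, then checking before I close.

Call:
step_arm:
  motion:
    - [[100, -0.3, 0, 0.1, 0, 0.022, 0], [100, 0, 4, 0, 0, 0, 0], [100, 0, 4, 0, 0, 0, 0], [100, 0, 3, 0, 0, 0, 0], [100, 0, 2.5, 0, 0, 0, 0], [100, 0, 2, 0, 0, 0, 0], [100, 0, 1.3, 0, 0, 0, 0], [100, 0, 0, 0, 0, 0, 0]]

```text
clock: 3.2
tcp_pos: [615.7, -4.3, 22.4]
eef_rot: [-1.197, 1.231, -1.229]
wrist_force: [-0.9, 1.0, -0.6]
grip_width: 85.8
```

```bash
python3 - <<'E'
from h import *
from station import *
s=read_state();print(s["clock"],s["tcp_pos"],s["joint_pos"].round(3),s["wrist_force"].round(1))
print(dl(s,[616,-4.2,23],-0.024))
c=camera("wrist");cv2.imwrite("pics/wrist2.png",c["image"]);np.savez("pics/wrist2.npz",K=c["K"],T=c["world_to_cam"])
E
```

```text
3.2 [615.68895111  -4.33188417  22.36696387] [-0.048  0.359  1.901  0.     0.883  1.551] [-0.9  1.  -0.6]
(array([-0.01, -0.06,  0.03]), array([-0.01, -0.06,  0.03]), array([ 0.002, -0.004, -0.   ]))
```

View pics/wrist2.png

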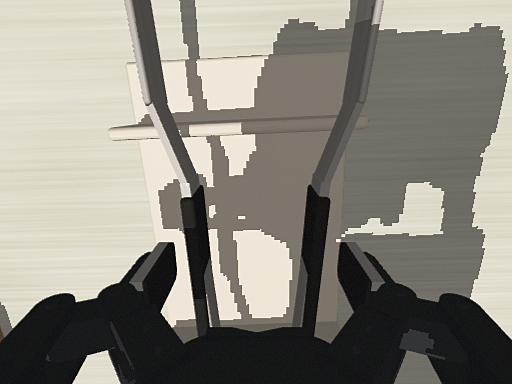

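Sleeves sit centred between the pads (left sleeve at column 195, right at 316). Closing to about 53 mm.

Call:
step_arm:
  motion:
    - [[75, 0, 0, 0, 0, 0, 0], [70, 0, 0, 0, 0, 0, 0], [66, 0, 0, 0, 0, 0, 0], [64, 0, 0, 0, 0, 0, 0], [62, 0, 0, 0, 0, 0, 0], [62, 0, 0, 0, 0, 0, 0], [62, 0, 0, 0, 0, 0, 0], [62, 0, 0, 0, 0, 0, 0]]
  newtons: 40

```text
clock: 4.25
tcp_pos: [618.1, -4.5, 26.1]
eef_rot: [-1.193, 1.227, -1.232]
wrist_force: [-2.6, 0.3, 9.1]
grip_width: 53.3
```

```bash
python3 - <<'E'
from station import *
s=read_state();print(s["clock"],s["tcp_pos"],s["grip_width"],s["wrist_force"].round(1),s["ft_torque"].round(2))
E
```

```text
4.25 [618.07541307  -4.49722901  26.08774064] 53.33896284205265 [-2.6  0.3  9.1] [-0.04  0.34 -0.06]
```

Width is 53.3 mm; the pads' forward swing just pressed lightly (9 N) on the rest. Lifting.

Call:
step_arm:
  motion:
    - [[62, 0, -0.5, 0, 0, 0, 0], [62, 0, -1, 0, 0, 0, 0], [62, 0, -1.5, 0, 0, 0, 0], [62, 0, -2, 0, 0, 0, 0], [62, 0, -2, 0, 0, 0, 0], [62, 0, -2, 0, 0, 0, 0], [62, 0, -2, 0, 0, 0, 0], [62, 0, -1, 0, 0, 0, 0]]

```text
clock: 5.25
tcp_pos: [617.3, -4.4, 145.6]
eef_rot: [-1.194, 1.228, -1.231]
wrist_force: [1.0, 0.3, -1.3]
grip_width: 53.1
```

```bash
python3 - <<'E'
from h import *
from station import *
s=read_state();print(s["clock"],s["tcp_pos"],s["grip_width"],s["wrist_force"].round(1),s["ft_torque"].round(2))
for n in("wrist","scene"):
    c=camera(n);cv2.imwrite(f"pics/{n}3.png",c["image"]);np.savez(f"pics/{n}3.npz",K=c["K"],T=c["world_to_cam"])
cv2.imwrite("pics/scene3z.png",cv2.resize(c["image"][100:300,180:380],None,fx=3,fy=3,interpolation=cv2.INTER_CUBIC))
E
```

```text
5.25 [617.31174846  -4.44336864 145.55189663] 53.10042463495501 [ 1.   0.3 -1.3] [-0.04 -0.05 -0.05]
```

View pics/wrist3.png

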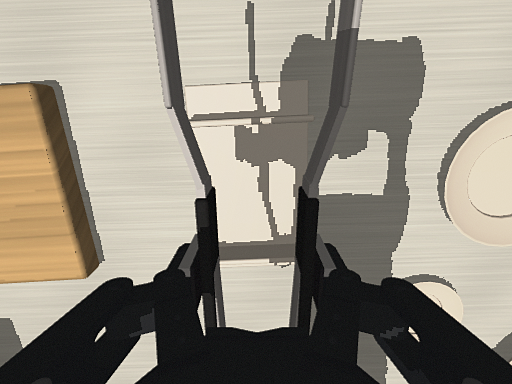

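View pics/scene3z.png

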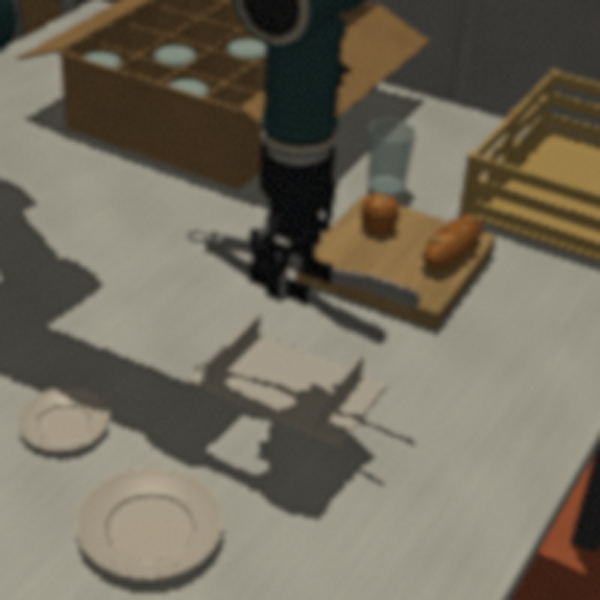

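Tongs are off the rest and held. Checking levelness by projecting the expected jaw ends into the scene view, where the ends appear at about (319,199) and (308,212). Also refining the roll from both views.

```bash
python3 - <<'E'
from h import *
K,T,im=load("scene3")
g=np.array([617.3,-4.4,145.6+19.5]);y=-0.024
f=np.array([np.cos(y),np.sin(y),0]);l=np.array([-np.sin(y),np.cos(y),0])
for p in(g+139*f+36*l,g+139*f-36*l,g-100*f,g-136*f):print(proj(K,T,p).round(1))
# sensitivity
print(proj(K,T,g+139*f+36*l+[0,0,10]).round(1))
# roll in scene: triangulate bbox centre
hsv=cv2.cvtColor(im,cv2.COLOR_BGR2HSV);m=cv2.inRange(hsv,(0,120,50),(14,255,255));m[:155]=0;m[190:]=0;m[:,:295]=0;m[:,350:]=0
n,L,st,c=cv2.connectedComponentsWithStats(m)
for i in range(1,n):
    if st[i,4]>30:print(st[i],c[i])
    if st[i,4]>30: print(onz(K,T,*c[i],53))
Kt,Tt,_=load("top0")
for z in(50,53,56):print(onz(Kt,Tt,155.0,172.0,z),onz(Kt,Tt,154.3,174.5,z))
E
```

```text
[320.1 200.1]
[309.2 212. ]
[251.2 180.1]
[242.5 176.6]
[320.4 197.6]
[302 165  11  13  95] [306.38947368 170.94736842]
[575.46339209 310.58296475  53.        ]
[322 172  19  17 156] [330.67948718 180.40384615]
[683.60499727 304.42629074  53.        ]
[572.43735421 318.13838165  50.        ] [564.66854846 318.56255973  50.        ]
[571.7456168  317.26107527  53.        ] [563.99750938 317.68412322  53.        ]
[571.05387939 316.3837689   56.        ] [563.32647029 316.80568671  56.        ]
```

Tongs are level and projections agree within about 1 px. The roll is at ≈ (573,314). I'll approach with yaw ≈ 0.3 to keep clear of the carton and glass, starting with the translation.

Call:
step_arm:
  motion:
    - [[62, -1.75, 0, -1.0, 0, 0, 0], [62, -3.5, 0, -1.9, 0, 0, 0], [62, -4.4, 0, -2.4, 0, 0, 0], [62, -4.4, 0, -2.4, 0, 0, 0], [62, -4.4, 0, -2.4, 0, 0, 0], [62, -4.4, 0, -2.4, 0, 0, 0], [62, -3.5, 0, -2.0, 0, 0, 0], [62, -1.8, 0, -1.0, 0, 0, 0]]

```text
clock: 6.35
tcp_pos: [466.2, 283.2, 141.9]
eef_rot: [-1.2, 1.23, -1.227]
wrist_force: [-0.5, -0.2, -1.3]
grip_width: 53.6
```

Call:
step_arm:
  motion:
    - [[62, 0, 0, 0, 0, -0.05, 0], [62, 0, 0, 0, 0, -0.08, 0], [62, 0, 0, 0, 0, -0.08, 0], [62, 0, 0, 0, 0, -0.07, 0], [62, 0, 0, 0, 0, -0.04, 0], [62, 0, 0, 0, 0, 0, 0], [62, 0, 0, 0, 0, 0, 0], [62, 0, 0, 0, 0, 0, 0]]

```text
clock: 7.35
tcp_pos: [469.0, 281.4, 143.0]
eef_rot: [-1.334, 0.992, -0.992]
wrist_force: [0.5, 0.3, -1.2]
grip_width: 53.1
```

```bash
python3 - <<'E'
from h import *
from station import *
s=read_state();print(s["clock"],s["tcp_pos"],s["grip_width"],s["wrist_force"].round(1),s["joint_pos"].round(2))
print(dl(s,[468,281.5,145],.3))
for n in("wrist","scene","top"):
    c=camera(n);cv2.imwrite(f"pics/{n}4.png",c["image"]);np.savez(f"pics/{n}4.npz",K=c["K"],T=c["world_to_cam"])
E
```

```text
7.35 [469.00526883 281.43415616 143.01748461] 53.11809509365948 [ 0.5  0.3 -1.2] [0.49 0.1  1.97 0.   1.08 1.77]
(array([-0.04, -0.2 , -0.09]), array([-0.04, -0.2 , -0.09]), array([ 0.001, -0.008,  0.   ]))
```

View pics/wrist4.png

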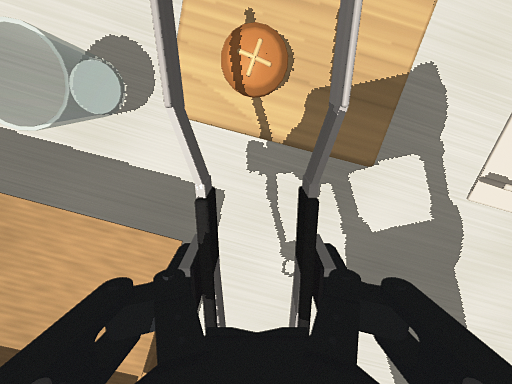

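View pics/top4.png

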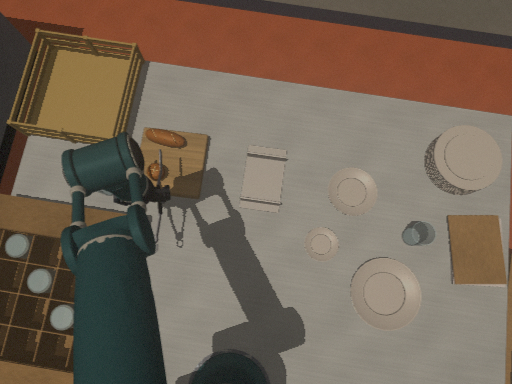

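View pics/scene4.png

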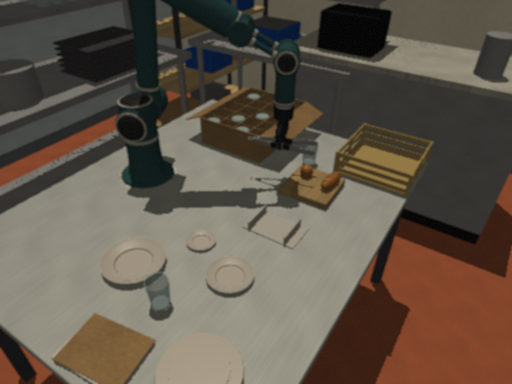

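Wrist view: the roll is at (254,60), between the jaws (inner edges ~168 and ~340 at that row). A carton flap corner at (184,240) is near the left finger. Triangulating the roll and that corner.

```bash
cat >> h.py <<'E'
def tri(obs):
    A=np.zeros((3,3));b=np.zeros(3);os=[]
    for n,u,v in obs:
        K,T,_=load(n);o,d=ray(K,T,u,v);d/=np.linalg.norm(d);M=np.eye(3)-np.outer(d,d);A+=M;b+=M@o;os.append((o,d))
    p=np.linalg.solve(A,b);return p.round(1),[round(float(np.linalg.norm(np.cross(p-o,d))),1) for o,d in os]
E
python3 - <<'E'
from h import *
print("flap corner A",tri([("wrist4",184,240),("top0",138,212)]),tri([("wrist4",184,240),("top0",138,212),("scene0",321,113)]))
print("cross",tri([("wrist4",257,58),("top0",154.5,170)]))
K,T,im=load("wrist4")
hsv=cv2.cvtColor(im,cv2.COLOR_BGR2HSV)
m=cv2.inRange(hsv,(3,140,30),(17,255,255));m[:,:205]=0;m[:,310:]=0;m[110:]=0
m=cv2.morphologyEx(m,cv2.MORPH_CLOSE,np.ones((15,15)))
n,l,st,c=cv2.connectedComponentsWithStats(m)
for i in range(1,n):
    if st[i,4]>500:print(st[i],c[i],onz(K,T,*c[i],56),onz(K,T,*c[i],60))
o=-T[:3,:3].T@T[:3,3];print("cam",o)
cv2.imwrite("pics/sc_box.png",cv2.resize(load("scene0")[2][80:200,190:350],None,fx=4.5,fy=4.5,interpolation=cv2.INTER_CUBIC))
# predict where tongs tip is in image
s=np.array([469,281.4,143+19.5]);y=.307;f=np.array([np.cos(y),np.sin(y),0]);L=np.array([-np.sin(y),np.cos(y),0])
for a in(80,110):
  print([proj(K,T,s+a*f+k*L).round(1) for k in(-34,0,34)])
E
```

```text
flap corner A (array([440.8, 325. , 106.7]), [1.5, 1.5]) (array([510.4, 317.7, 256.8]), [16.2, 93.9, 91.5])
cross (array([571.7, 311.9,  79.8]), [0.6, 0.6])
[ 221   22   67   76 3942] [254.04667681  59.28386606] [574.3944175  314.69722002  56.        ] [573.80971042 314.48591966  60.        ]
cam [540.84181286 302.57204186 285.53445159]
[array([333.9,  94.5]), array([252.8,  95.9]), array([172. ,  97.3])]
[array([339.1,  12.4]), array([251.3,  14. ]), array([163.8,  15.6])]
```

View pics/sc_box.png

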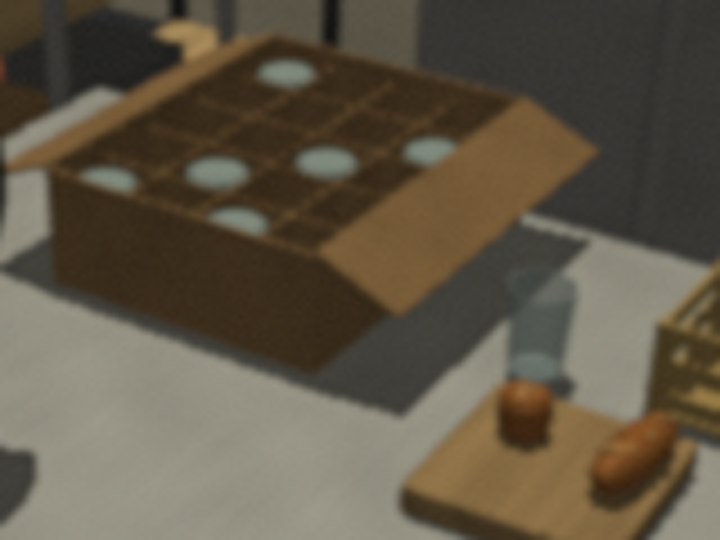

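The flap corner is at about (441,325,107), too close to the finger at yaw 0.3. Yaw 0.5 puts the grip at (477,262), which gives about 30 mm to the carton and 11 mm to the board edge. The roll is at ≈ (573.5,314.3).

Call:
step_arm:
  motion:
    - [[62, 0.5, 0, 0.1, 0, 0, 0], [62, 1.1, 0, 0.1, 0, 0, 0], [62, 0.5, 0, 0, 0, 0, 0], [62, 0, 0, 0, 0, -0.05, 0], [62, 0, 0, 0, 0, -0.08, 0], [62, 0, 0, 0, 0, -0.063, 0], [62, 0, 0, 0, 0, 0, 0], [62, 0, 0, 0, 0, 0, 0]]

```text
clock: 8.5
tcp_pos: [477.4, 261.6, 143.3]
eef_rot: [-1.4, 0.846, -0.846]
wrist_force: [-0.6, -1.0, -1.2]
grip_width: 53.1
```

```bash
python3 - <<'E'
from h import *
from station import *
s=read_state();print(s["clock"],s["tcp_pos"],s["grip_width"],s["wrist_force"].round(1),s["joint_pos"].round(2))
print(dl(s,[477,261.6,34],.5))
for n in("wrist","scene"):
    c=camera(n);cv2.imwrite(f"pics/{n}5.png",c["image"]);np.savez(f"pics/{n}5.npz",K=c["K"],T=c["world_to_cam"])
K,T,im=load("wrist5")
hsv=cv2.cvtColor(im,cv2.COLOR_BGR2HSV)
m=cv2.inRange(hsv,(3,140,30),(17,255,255));m[:,:205]=0;m[:,310:]=0;m[110:]=0
m=cv2.morphologyEx(m,cv2.MORPH_CLOSE,np.ones((15,15)))
n,l,st,c=cv2.connectedComponentsWithStats(m)
for i in range(1,n):
    if st[i,4]>500:print(st[i],c[i],onz(K,T,*c[i],56),onz(K,T,*c[i],60))
E
```

```text
8.5 [477.3982374  261.60252005 143.27698785] 53.146731231851106 [-0.6 -1.  -1.2] [0.46 0.09 1.98 0.   1.07 1.54]
(array([-0.02, 10.93, -0.04]), array([-0.02, 10.93, -0.04]), array([ 0.   , -0.017, -0.   ]))
[ 220   22   67   75 3917] [253.15522083  59.27623181] [574.23387748 314.98890653  56.        ] [573.70381045 314.65777261  60.        ]
```

View pics/wrist5.png

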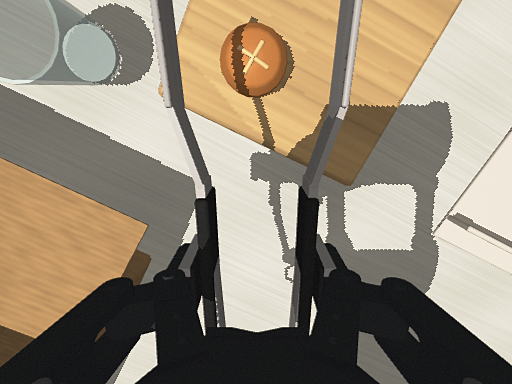

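Roll at column 253 against a jaw mid-line of ~256, so I'll nudge 1.5 mm left and descend.

Call:
step_arm:
  motion:
    - [[62, -0.15, 0.5, 0, 0, 0, 0], [62, 0, 1, 0, 0, -0.015, 0], [62, 0, 1.2, 0, 0, 0, 0], [62, 0, 1.2, 0, 0, 0, 0], [62, 0, 1.0, 0, 0, 0, 0], [62, 0, 0.7, 0, 0, 0, 0], [62, 0, 0.4, 0, 0, 0, 0], [62, 0, 0, 0, 0, 0, 0]]

```text
clock: 9.6
tcp_pos: [476.6, 263.1, 83.1]
eef_rot: [-1.405, 0.834, -0.834]
wrist_force: [-0.6, 0.0, -0.5]
grip_width: 53.1
```

```bash
python3 - <<'E'
from h import *
from station import *
s=read_state();print(s["clock"],s["tcp_pos"],s["grip_width"],s["wrist_force"].round(1),s["ft_torque"].round(2))
print(dl(s,[476.4,262.9,35],.5))
for n in("wrist","scene"):
    c=camera(n);cv2.imwrite(f"pics/{n}6.png",c["image"]);np.savez(f"pics/{n}6.npz",K=c["K"],T=c["world_to_cam"])
cv2.imwrite("pics/scene6z.png",cv2.resize(c["image"][100:220,220:380],None,fx=4.5,fy=4.5,interpolation=cv2.INTER_CUBIC))
E
```

```text
9.6 [476.55290631 263.13829874  83.07620669] 53.121171358081234 [-0.6  0.  -0.5] [ 0.    0.03 -0.02]
(array([ 0.01,  4.81, -0.02]), array([ 0.01,  4.81, -0.02]), array([ 0., -0., -0.]))
```

View pics/wrist6.png

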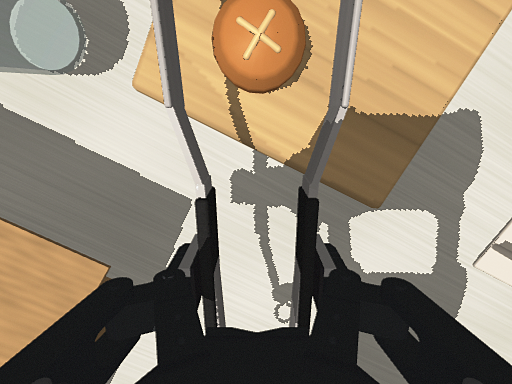

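View pics/scene6z.png

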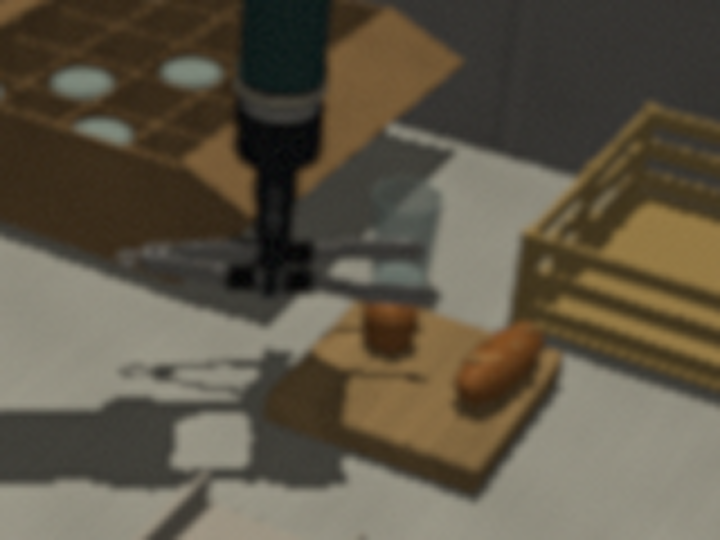

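Roll spans columns 213–306 between jaw faces ~178–335, so it's centred with clearance and free of the carton. Descending the rest.

Call:
step_arm:
  motion:
    - [[62, 0.05, 0.6, 0, 0, 0, 0], [62, 0, 1.0, 0, 0, 0, 0], [62, 0, 1.0, 0, 0, 0, 0], [62, 0, 0.9, 0, 0, 0, 0], [62, 0, 0.7, 0, 0, 0, 0], [62, 0, 0.4, 0, 0, 0, 0], [62, 0, 0.2, 0, 0, 0, 0], [62, 0, 0, 0, 0, 0, 0]]

```text
clock: 10.7
tcp_pos: [477.0, 262.8, 35.4]
eef_rot: [-1.405, 0.834, -0.834]
wrist_force: [0.7, 1.3, -0.7]
grip_width: 53.0
```

```bash
python3 - <<'E'
from h import *
from station import *
s=read_state();print(s["clock"],s["tcp_pos"],s["grip_width"],s["wrist_force"].round(1),s["ft_torque"].round(2))
print(dl(s,[476.4,262.9,35],.5))
for n in("wrist","scene"):
    c=camera(n);cv2.imwrite(f"pics/{n}7.png",c["image"]);np.savez(f"pics/{n}7.npz",K=c["K"],T=c["world_to_cam"])
cv2.imwrite("pics/scene7z.png",cv2.resize(c["image"][100:220,220:380],None,fx=4.5,fy=4.5,interpolation=cv2.INTER_CUBIC))
E
```

```text
10.7 [476.97776277 262.75828728  35.35084623] 53.02686817539163 [ 0.7  1.3 -0.7] [ 0.   -0.01  0.02]
(array([-0.04,  0.04, -0.04]), array([-0.04,  0.04, -0.04]), array([-0., -0.,  0.]))
```

View pics/wrist7.png

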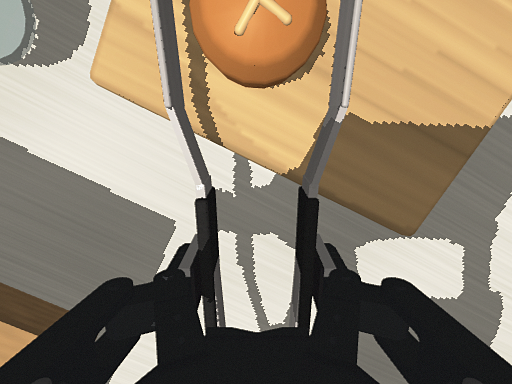

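View pics/scene7z.png

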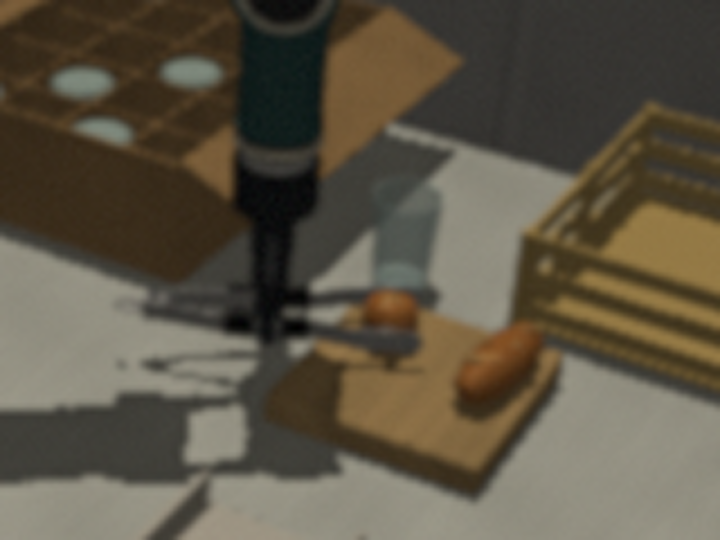

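Roll is centred between the jaws, no contact. Closing gradually onto it at 40 N.

Call:
step_arm:
  motion:
    - [[60, 0, 0, 0, 0, 0, 0], [58, 0, 0, 0, 0, 0, 0], [56, 0, 0, 0, 0, 0, 0], [54, 0, 0, 0, 0, 0, 0], [52, 0, 0, 0, 0, 0, 0], [50, 0, 0, 0, 0, 0, 0], [45, 0, 0, 0, 0, 0, 0], [35, 0, 0, 0, 0, 0, 0]]
  newtons: 40

```text
clock: 11.8
tcp_pos: [476.9, 262.8, 35.3]
eef_rot: [-1.405, 0.834, -0.834]
wrist_force: [-1.3, 1.0, -1.0]
grip_width: 43.4
```

Call:
step_arm:
  motion:
    - [[20, 0, 0, 0, 0, 0, 0], [0, 0, 0, 0, 0, 0, 0], [0, 0, 0, 0, 0, 0, 0], [0, 0, 0, 0, 0, 0, 0], [0, 0, 0, 0, 0, 0, 0], [0, 0, 0, 0, 0, 0, 0], [0, 0, 0, 0, 0, 0, 0], [0, 0, 0, 0, 0, 0, 0]]

```text
clock: 12.8
tcp_pos: [476.9, 262.7, 35.3]
eef_rot: [-1.405, 0.834, -0.834]
wrist_force: [-1.1, 0.6, -0.9]
grip_width: 42.8
```

```bash
python3 - <<'E'
from h import *
from station import *
s=read_state();print(s["clock"],s["tcp_pos"],s["grip_width"],s["wrist_force"].round(1),s["ft_torque"].round(2))
for n in("wrist",):
    c=camera(n);cv2.imwrite(f"pics/{n}8.png",c["image"]);np.savez(f"pics/{n}8.npz",K=c["K"],T=c["world_to_cam"])
E
```

```text
12.8 [476.86133057 262.73315017  35.27411487] 42.778651592605364 [-1.1  0.6 -0.9] [0.09 0.08 0.02]
```

View pics/wrist8.png

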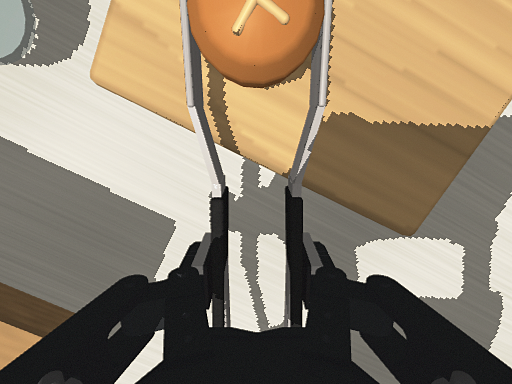

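Width stopped at 42.8 mm and the jaws are pinching the roll. Lifting straight up; meanwhile I'll refine the plate centre from earlier images.

Call:
step_arm:
  motion:
    - [[0, 0, -0.4, 0, 0, 0, 0], [0, 0, -1.0, 0, 0, 0, 0], [0, 0, -1.8, 0, 0, 0, 0], [0, 0, -2.2, 0, 0, 0, 0], [0, 0, -2.2, 0, 0, 0, 0], [0, 0, -2.2, 0, 0, 0, 0], [0, 0, -1.5, 0, 0, 0, 0], [0, 0, -0.7, 0, 0, 0, 0]]

```text
clock: 13.85
tcp_pos: [477.5, 263.1, 157.1]
eef_rot: [-1.403, 0.832, -0.835]
wrist_force: [0.4, 0.1, -2.2]
grip_width: 42.9
```

```bash
python3 - <<'E'
from h import *
from station import *
s=read_state();print(s["clock"],s["tcp_pos"],s["grip_width"],s["wrist_force"].round(1),s["ft_torque"].round(2),s["joint_pos"].round(2))
for n in("wrist","scene"):
    c=camera(n);cv2.imwrite(f"pics/{n}9.png",c["image"]);np.savez(f"pics/{n}9.npz",K=c["K"],T=c["world_to_cam"])
cv2.imwrite("pics/scene9z.png",cv2.resize(c["image"][80:200,220:380],None,fx=4.5,fy=4.5,interpolation=cv2.INTER_CUBIC))
# plate: inner circle/outer rim by warm white mask
def plate(n,cx,cy,r,zz):
    K,T,im=load(n)
    b=im.astype(int);d=b[:,:,2]-b[:,:,0]
    m=((d>12)&(b[:,:,2]>110)).astype(np.uint8)*255
    y,x=np.ogrid[:384,:512];m[(x-cx)**2+(y-cy)**2>r*r]=0
    m=cv2.morphologyEx(m,cv2.MORPH_OPEN,np.ones((3,3)))
    cs,_=cv2.findContours(m,cv2.RETR_EXTERNAL,cv2.CHAIN_APPROX_NONE);q=max(cs,key=cv2.contourArea)
    w=np.array([onz(K,T,*p,zz)[:2] for p in q[:,0,:]]).astype(np.float32)
    print(n,cv2.fitEllipse(q),cv2.fitEllipse(w))
plate("top0",354,190,33,18);plate("scene0",230,277,30,18);plate("scene9",230,277,30,18)
E
```

```text
13.85 [477.54837979 263.06201206 157.10004353] 42.89209134379607 [ 0.4  0.1 -2.2] [ 0.01  0.04 -0.01] [ 0.46  0.08  1.96 -0.    1.1   1.53]
top0 ((353.9547119140625, 189.99468994140625), (64.50204467773438, 64.9546890258789), 38.88129425048828) ((623.0460205078125, -272.6543273925781), (190.32012939453125, 203.4430389404297), 64.71031188964844)
scene0 ((230.0, 277.0), (58.96955108642578, 58.96955108642578), 0.0) ((623.7909545898438, -275.5392150878906), (176.3867645263672, 232.14291381835938), 38.75318145751953)
scene9 ((230.0, 277.0), (58.96955108642578, 58.96955108642578), 0.0) ((623.7909545898438, -275.5392150878906), (176.3867645263672, 232.14291381835938), 38.75318145751953)
```

View pics/wrist9.png

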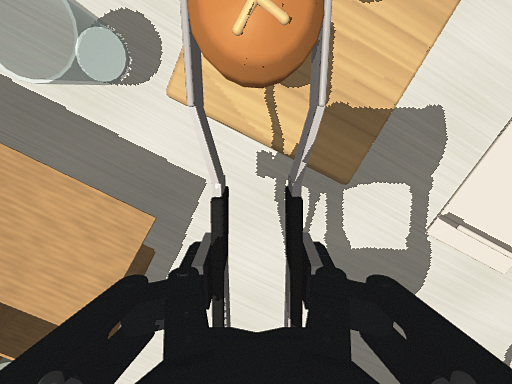

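View pics/scene9z.png

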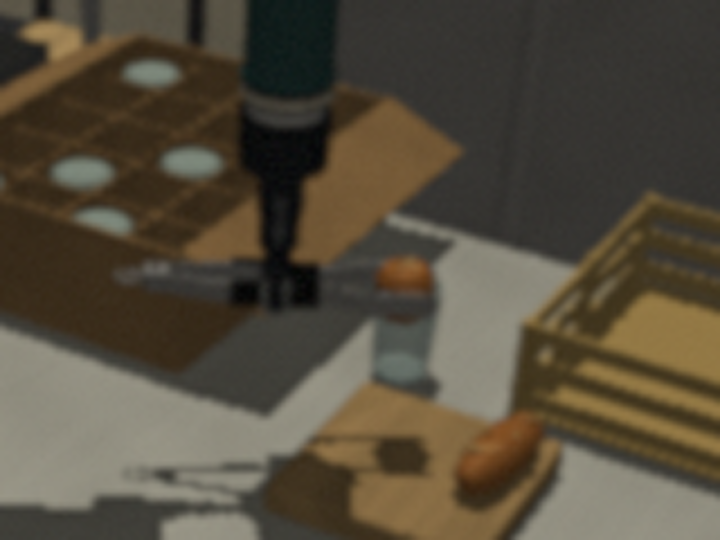

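Roll is lifted cleanly between the jaws. The plate mask filled its whole search circle, so I'm discarding that fit and will use the rim extents plus a wrist look nearby. Carrying now.

Call:
step_arm:
  motion:
    - [[0, 1.35, 0, -0.65, 0, 0, 0], [0, 2.7, 0, -1.3, 0, 0, 0], [0, 4.0, 0, -1.95, 0, 0, 0], [0, 4.0, 0, -1.95, 0, 0, 0], [0, 4.0, 0, -1.95, 0, 0, 0], [0, 4.0, 0, -1.95, 0, 0, 0], [0, 4.0, 0, -1.95, 0, 0, 0], [0, 4.0, 0, -1.95, 0, 0, 0]]

```text
clock: 14.95
tcp_pos: [490.1, -51.0, 154.1]
eef_rot: [-1.406, 0.836, -0.833]
wrist_force: [0.2, 0.1, -1.1]
grip_width: 42.6
```

Call:
step_arm:
  motion:
    - [[0, 4.0, 0, -1.95, 0, 0, 0], [0, 4.0, 0, -1.95, 0, 0, 0], [0, 4.0, 0, -1.95, 0, 0, 0], [0, 3.3, 0, -1.6, 0, 0, 0], [0, 2.3, 0, -1.1, 0, 0, 0], [0, 1.4, 0, -0.7, 0, 0, 0], [0, 0.7, 0, -0.35, 0, 0, 0], [0, 0, 0, 0, 0, 0, 0]]

```text
clock: 15.95
tcp_pos: [501.3, -267.6, 154.9]
eef_rot: [-1.405, 0.835, -0.833]
wrist_force: [-0.2, 0.3, -1.2]
grip_width: 42.9
```

```bash
python3 - <<'E'
from h import *
from station import *
s=read_state();print(s["clock"],s["tcp_pos"],s["grip_width"],s["wrist_force"].round(1),s["joint_pos"].round(2))
for n in("wrist","top"):
    c=camera(n);cv2.imwrite(f"pics/{n}10.png",c["image"]);np.savez(f"pics/{n}10.npz",K=c["K"],T=c["world_to_cam"])
K,T,_=load("top0")
f=lambda x,y:(290+x/3.4,155+y/3.4)
for z,L in((18,[(131,124),(298,124),(214,42),(214,206)]),(6,[(160,127),(260,127),(210,77),(210,177)])):
    w=[onz(K,T,*f(*q),z) for q in L];print(np.round(w,1).tolist(),np.mean(w,0))
E
```

```text
15.95 [ 501.30364912 -267.64168602  154.90632943] 42.89912067130094 [-0.2  0.3 -1.2] [-0.53  0.12  1.92  0.    1.1   0.54]
[[604.5, -198.0, 18.0], [628.3, -343.5, 18.0], [691.0, -262.1, 18.0], [543.5, -278.2, 18.0]] [ 616.8184652  -270.46222863   18.        ]
[[609.0, -225.8, 6.0], [623.3, -313.7, 6.0], [661.9, -264.7, 6.0], [571.1, -274.7, 6.0]] [ 616.32981386 -269.73505662    6.        ]
```

View pics/wrist10.png

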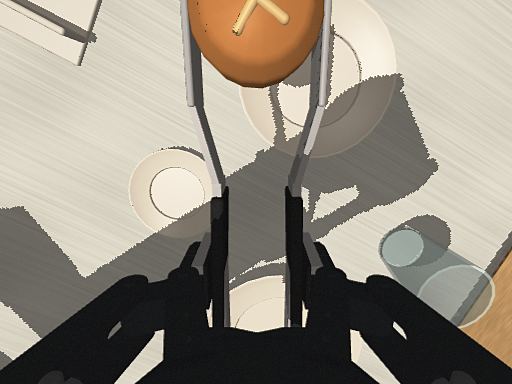

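View pics/top10.png

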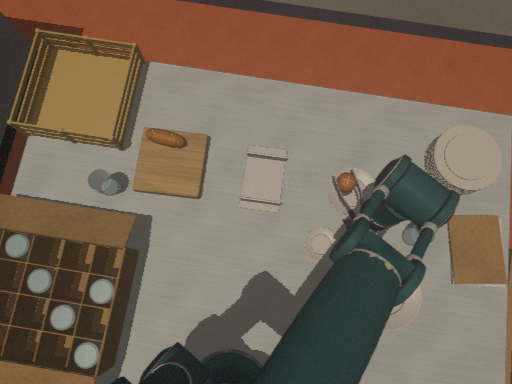

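Roll still firmly pinched; plate centre ≈ (616.5,-270), diameter ≈ 148 mm. Turning to yaw ≈ 0 about the tool.

Call:
step_arm:
  motion:
    - [[0, 0, 0, 0, 0, 0.04, 0], [0, 0, 0, 0, 0, 0.08, 0], [0, 0, 0, 0, 0, 0.09, 0], [0, 0, 0, 0, 0, 0.09, 0], [0, 0, 0, 0, 0, 0.09, 0], [0, 0, 0, 0, 0, 0.08, 0], [0, 0, 0, 0, 0, 0.04, 0], [0, 0, 0, 0, 0, 0, 0]]

```text
clock: 17.05
tcp_pos: [501.7, -266.8, 155.3]
eef_rot: [-1.205, 1.216, -1.215]
wrist_force: [-0.0, 0.1, -1.8]
grip_width: 43.4
```

```bash
python3 - <<'E'
from h import *
from station import *
s=read_state();print(s["clock"],s["tcp_pos"],s["grip_width"],s["wrist_force"].round(1))
print(dl(s,[506.5,-270,95],0))
c=camera("wrist");cv2.imwrite("pics/wrist11.png",c["image"]);np.savez("pics/wrist11.npz",K=c["K"],T=c["world_to_cam"])
E
```

```text
17.05 [ 501.73683371 -266.83160901  155.34689407] 43.3819965007782 [-0.   0.1 -1.8]
(array([0.31, 6.03, 0.48]), array([0.32, 6.03, 0.48]), array([ 0.   , -0.008, -0.   ]))
```

View pics/wrist11.png

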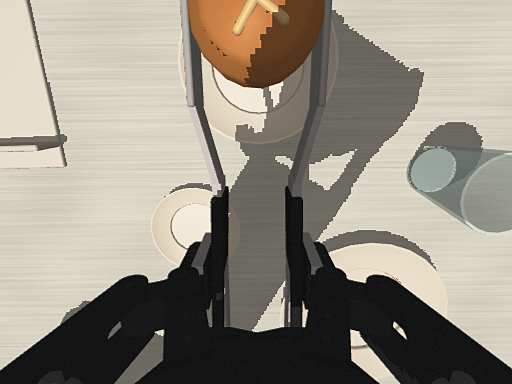

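Plate (columns 178–336) is centred under the roll (column ~257). Lowering 6 cm with a small forward correction.

Call:
step_arm:
  motion:
    - [[0, 0.1, 0.4, 0.2, 0, 0, 0], [0, 0.1, 1.0, 0.3, 0, 0, 0], [0, 0, 1.3, 0, 0, 0, 0], [0, 0, 1.3, 0, 0, 0, 0], [0, 0, 1.0, 0, 0, 0, 0], [0, 0, 0.6, 0, 0, 0, 0], [0, 0, 0.3, 0, 0, 0, 0], [0, 0, 0, 0, 0, 0, 0]]

```text
clock: 18.1
tcp_pos: [506.7, -269.9, 96.3]
eef_rot: [-1.204, 1.217, -1.217]
wrist_force: [-0.6, 0.1, -1.4]
grip_width: 42.8
```

Call:
step_arm:
  motion:
    - [[0, 0, 0, 0, 0, 0, 0], [0, 0, 0, 0, 0, 0, 0], [0, 0, 0, 0, 0, 0, 0], [0, 0, 0, 0, 0, 0, 0], [0, 0, 0, 0, 0, 0, 0], [0, 0, 0, 0, 0, 0, 0], [0, 0, 0, 0, 0, 0, 0], [0, 0, 0, 0, 0, 0, 0]]

```text
clock: 19.1
tcp_pos: [506.6, -269.8, 96.3]
eef_rot: [-1.204, 1.217, -1.217]
wrist_force: [-0.5, 0.3, -1.1]
grip_width: 42.8
```

```bash
python3 - <<'E'
from h import *
from station import *
s=read_state();print(s["clock"],s["tcp_pos"],s["grip_width"],s["wrist_force"].round(1),abs(s["qd"]).max())
for n in("wrist","scene","top"):
    c=camera(n);cv2.imwrite(f"pics/{n}12.png",c["image"]);np.savez(f"pics/{n}12.npz",K=c["K"],T=c["world_to_cam"])
im={n:load(n+"12")[2] for n in("scene","top")}
a=cv2.resize(im["scene"][190:310,150:310],None,fx=4,fy=4,interpolation=cv2.INTER_CUBIC);cv2.imwrite("pics/scene12z.png",a)
for n,b in(("scene",(190,300,190,290)),("top",(150,230,320,400))):
    h=cv2.cvtColor(im[n],cv2.COLOR_BGR2HSV);m=cv2.inRange(h,(0,110,50),(16,255,255));k=np.zeros_like(m);k[b[0]:b[1],b[2]:b[3]]=m[b[0]:b[1],b[2]:b[3]]
    q,l,st,c=cv2.connectedComponentsWithStats(k);i=1+st[1:,4].argmax();print(n,st[i],c[i],onz(*load(n+"12")[:2],*c[i],112).round(1))
    np.save(f"pics/c_{n}.npy",c[i])
print(tri([("scene12",*np.load("pics/c_scene.npy")),("top12",*np.load("pics/c_top.npy"))]))
E
```

```text
19.1 [ 506.6269465  -269.84030902   96.26401247] 42.76939391574055 [-0.5  0.3 -1.1] 0.0013951153762618448
scene [221 241  16  18 186] [228.65053763 248.93010753] [ 613.9 -264.8  112. ]
top [354 175  17  18 203] [360.83743842 183.28078818] [ 618.3 -268.3  112. ]
(array([ 616.7, -267.7,  116. ]), [0.5, 0.5])
```

View pics/wrist12.png

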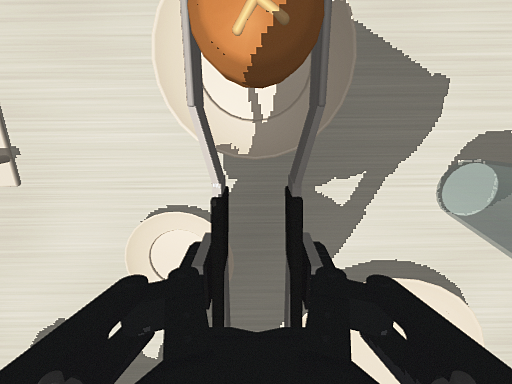

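View pics/scene12z.png

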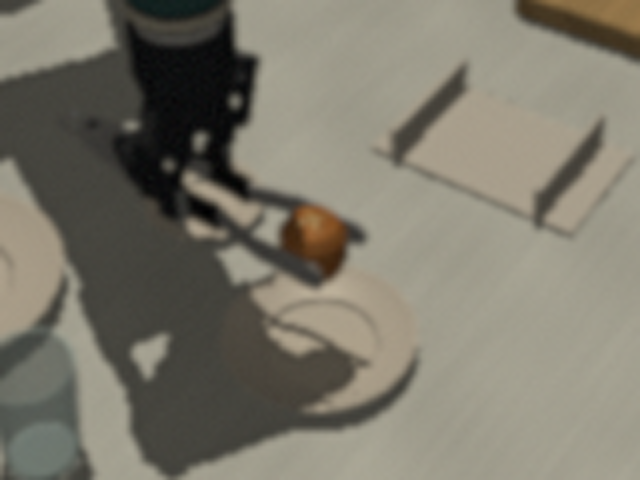

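View pics/top12.png

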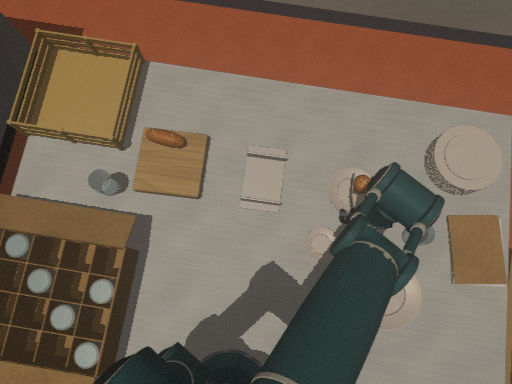

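The roll triangulates to (617,-268) with its middle at about 115 mm, over the plate centre (616.5,-270). Everything is still, and the long roll and glass_a show at the same pixels as at the start. Handing in.

```bash
python3 - <<'E'
from station import *
print(close_job())
E
```

```text
the job is handed in; nothing more can be done
None
```

I gripped the tongs at the sleeves, lifted them off the rest, closed the jaws on the small round roll and carried it to the middle-sized plate. I handed the job in at about 19 s, with the tongs still gripped (40 N setting, 42.8 mm across the sleeves) and the roll still pinched.

**Last checks:**
- **Position:** Two camera views put the roll at about (617, -268), against the plate centre at about (616.5, -270).
- **Height:** The roll's middle is about 115 mm above the bench and its underside about 91 mm. I took "10 cm above the plate" as lying between those two.
- **Stillness and force:** The arm was at rest, and the wrist force read about 1 N. The highest force I read was about 9 N, when the closing fingers pressed the tongs onto the rest.
- **Bystanders:** The long roll and glass_a looked unmoved in the last top view. The arm partly hides glass_b there. I did not measure its position, but nothing came near it.

**Failed or disagreeing checks:**
- My colour-mask fit of the plate failed, so I used the plate's edges as read from the top picture instead.
- The wrist camera disagreed with the computed sideways position by 2–3 mm at the roll and 3 mm at the plate, which is about the calibration error.
- Triangulating the carton flap corner from all three cameras failed because I had picked the wrong corner in the scene picture. The two-camera result was consistent, and I turned the approach to stay clear of that corner.

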